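# Shut the bench gas valve under its sliding cover

## Task

Shut off the gas at this laboratory bench: push the white cover of the service box fully aside by its black pull, then push the yellow gas lever round until it is fully shut, square across its pipe. Only push, with the fingers: do not grip the pull or the levers. Leave the blue air valve and the other things on the bench as they are, leave the cover open so that the shut valve can be seen, and finish clear.

Things in the scene. Friction and masses are not known exactly. Their poses are not given: they have to be found in the camera images.
- box: Grey steel service box fixed to the bench, 160 (x) by 460 (y) by 72 mm high, an aluminium channel along each long edge (top at 81 mm). Origin: centre of its underside; its x points away from the robot, y along it to the left; it may stand turned by up to 20 degrees. The right half is the valve bay; the left half is closed by a fixed deck, over which the cover slides.
- bay_mid (a point): Middle of the valve bay at its floor, 3 mm above the bench, 110 mm right of the box's middle. The bay is hidden while the cover is shut; inside it measures 152 mm (box x; the channels narrow its mouth to 136 mm) by 230 mm (box y), with upright walls 72 mm high. Axes parallel to the box's.
- cover (a joint): White enamelled steel cover, 224 mm long and 3 mm thick, its top 76 mm above the bench, captive in the channels. Slides along the box's +y (to the left): 0 m when it shuts the valve bay, 0.214 m fully open at its stop over the fixed deck. Needs about 3 N to slide and stays where it is left; it starts shut or up to 20 mm ajar.
- pull_mid (a point): Centre of the black pull on the cover, an upright rib 90 mm long (along the box's x), 10 mm thick (along the box's y), standing from the cover's top (76 mm above the bench) up to 102 mm. This point is 89.5 mm above the bench and travels with the cover. Axes parallel to the box's. Pressing both its 90 mm faces at once counts as gripping.
- gas_lever (a joint): Lever of the gas valve, yellow sleeve. 0 rad: fully open, along its pipe, pointing from its pivot to the box's -x (the robot). Turns clockwise seen from above to 1.571 rad, fully shut at its stop: pointing to the box's +y, square across the pipe. Needs about 0.12 N m (3 N at the sleeve) and stays where it is left; it starts at 0 to 0.2 rad.
- gas_axis (a point): On the gas valve's vertical pivot axis, 52 mm above the bench, level with the sleeve's middle, at box x = +25 mm and box y = -165 or -80 mm: gas and air swap these two places from start to start. Axes parallel to the box's. The pipe runs below along the box's x, 12 mm thick; the brass valve body's top is 33 mm above the bench.
- gas_grip (a point): Point in the yellow sleeve 42 mm from the pivot, half-way up it (52 mm above the bench). The sleeve is 40 mm long (18 to 58 mm from the pivot), 16 mm wide and 16 mm high (44 to 60 mm above the bench). Moves with the lever. Pressing both its sides at once counts as gripping.
- air_lever (a joint): Lever of the compressed-air valve, blue sleeve, the same size and sense as the gas lever; starts open, 0 to 0.2 rad, and must be left as it is.
- air_axis (a point): On the air valve's vertical pivot axis, 52 mm above the bench, 85 mm to the one or other side of the gas valve's along the box's y.
- air_grip (a point): Point in the blue sleeve 42 mm from its pivot, half-way up it.
- tip_box: Loose orange pipette-tip box with a clear lid, 122 by 84 by 68 mm, standing right of the box. Origin: centre of its underside. Leave alone.
- wash_bottle: Loose white wash bottle with a blue cap, 68 mm across, 175 mm high with its spout, standing left of the box. Origin: centre of its underside. Leave alone.
- tube: Loose clear sample tube with purple contents and a white cap, 35 mm across and 108 mm high, standing upright beyond the box. Origin: centre of its underside. Leave alone.
- timer: Loose white timer lying flat, 62 by 66 by 18 mm, on the robot's side of the box. Origin: centre of its underside. Leave alone.

How it is judged:
On the way, in this order (a step that is already met when the one before it is completed fails the run):
1. the cover is pushed fully aside, the gas valve still being open (value of joint cover above 0.2 m and value of joint gas_lever below 0.5 rad), for 0.2 s.
2. the gas lever is pushed fully shut (value of joint gas_lever above 1.46 rad and value of joint cover above 0.2 m), for 0.2 s.
At the end, for the whole second after the job is handed in: The cover is open to within 14 mm of its stop, the gas lever is at rest within about 6 degrees of fully shut, the air lever's sleeve is within 8 mm of where it was, and the tip box, wash bottle, tube and timer are within 15 mm of where they stood, the bottle and the tube upright (all of step 2 and velocity of joint gas_lever between -0.05 and 0.05 rad/s and distance of air_grip from where it was at the start of the episode below 0.008 m and distance of each of tip_box, wash_bottle, tube, timer from where it was at the start of the episode below 0.015 m and angle between each of tube, wash_bottle's own z axis and vertical below 0.2 rad); the robot touches nothing.
It fails at once if the pull is gripped (both its faces pressed at once) (contact force between the fingers and cover_c3 above 3 N and contact force between the fingers and cover_c4 above 3 N).
It fails at once if the gas or the air lever is gripped (both sides of its sleeve pressed at once) ((contact force between the fingers and gas_lever_c3 above 3 N and contact force between the fingers and gas_lever_c4 above 3 N) or (contact force between the fingers and air_lever_c3 above 3 N and contact force between the fingers and air_lever_c4 above 3 N)).
It fails at once if the cover or the gas lever is pushed with the arm or the gripper's body instead of the fingers (contact force between the arm and cover above 4 N or contact force between the arm and gas_lever above 4 N).
It fails at once if the air valve is turned (distance of air_grip from where it was at the start of the episode above 0.012 m).
It fails at once if a thing on the bench is lifted, carried, pushed away or knocked over (distance of any of tip_box, wash_bottle, tube, timer from where it was at the start of the episode above 0.02 m or angle between any of tube, wash_bottle's own z axis and vertical above 0.5 rad).
It also fails if it takes over 48 s, if anything falls off the work surface, if the arm or the gripper's body presses on something with over 40 N, if the wrist force passes 120 N, or if a joint passes its speed limit or range.

## Robot

A 6-joint arm with a two-finger parallel gripper is mounted at the origin on the work surface. World frame = base frame: x ahead of the robot, y to its left, z up, the work surface at z = 0. Lengths are in m, angles in rad, forces in N, time in s.
With the tool pointing down it reaches from about 0.225 to 0.875 m from the base axis. Payload 3.4 kg.
Tool frame: the origin (TCP) lies at the very end of the fingers, on their centre line; the grasp point (between the pads) lies manip.pinch_z behind it (manip.pinch_z is the distance from the TCP to the grasp point, in m); z points along the fingers, y is the direction in which the jaws open and shut (so a half turn about z gives the same grasp; the last joint's range is limited). The gripper opens to 85 mm and grips with 20 to 120 N. Pads are 22 mm wide; open, the fingers measure 114 mm over their backs; the gripper's body (76 mm by 85 mm) begins 54 mm behind the grasp point. The pads swing forward as they close: fully open they stand 13 mm farther back than shut.
Start: joints at [-1.297, 0.276, 1.505, -0, 1.361, -0.121], TCP at [0.221, -0.531, 0.231] pointing down, gripper open.
Joint ranges: [-2.89, 2.89], [-0.75, 2.08], [0.22, 2.7], [-1.18, 4.32], [0.11, 2.71], [-2.7, 2.7]. Speed limits (rad/s): [2.57, 2.57, 3.14, 3.14, 3.14, 3.14].

## Interface

Orientations are given as a unit quaternion [w, x, y, z].
In Python, from rig import manip, imaging, workorder gives the robot as it stands.
- The arm moves only by the tool apply_moves, never from a script. Its argument "moves" is one flat list of numbers, 7 for each row, row after row: the finger opening in m, from 0 to 0.0854, then the shift along the tool's x, y, z in m, then the turn, a rotation vector about the tool's x, y, z in rad. In form: [jaw, tx, ty, tz, rx, ry, rz, jaw, tx, ty, tz, rx, ry, rz, ...]. A call has exactly 8 rows; each row shifts and turns the pose as measured when the row begins, along the tool's axes as they then stand; what a row does not reach is not made up. A row lasts 1/12 s, in which the tool goes at most 41.7 mm and 7.16 degrees, less where a joint would pass 70% of its speed; a pose out of reach is approached as far as the arm can. A call with a gripper value outside its range is refused whole. The fingers move at their own pace and stop on an object; "newtons" is the grip in N (left out, the last holds). Time passes only in rows, so rows that do not move let the fingers close, or fill a call up. It gives the time, the measured TCP pose, the force and the opening at its end, in the units of the state.
- manip.get_state(): the state, without advancing time (a new reading comes with each control period).
- imaging.get_image(name): name is "scene" or "top" or "wrist"; returns a dict with "image" (420x560x3 uint8, red, green, blue), "range_z" (420x560 float32, m along the optical axis (not along the pixel's ray), 0 where there is no reading), "fx", "fy", "cx", "cy" (pixels), "k1" (the pictures are not rectified: a ray, as slopes to the right and down, at radius r is drawn at 1 + k1 r^2 times it, then the intrinsics apply), "R" (3x3) and "t" (3): a world point X has camera coordinates R X + t. Camera axes: x right, y down, z forward; pixel columns grow to the right and rows downward; lengths in m; the calibration is good to about 2 mm. A picture is of the moment at which its call begins.
- workorder.sign_off(): hands the job in, once; it reports no verdict.
The state is a dict: "clock": time; "qpos": joint angles; "qd": joint speeds; "effort": joint torques, N m; "position": TCP position; "ee_rot": TCP orientation; "contact_force": force on the tool from outside, world axes, zero at the start; "moment": the same for the moment, N m; "width": finger opening in m.
Only numpy, scipy, OpenCV 4.12 (cv2) and the standard library are available. Lean on these libraries where they do the work, as an engineer would, in place of code of your own. Each camera call takes 0.05 s, during which the arm holds its last target.

## Working session

There is one attempt and no reset: what is moved stays moved. The work goes in short steps, Python scripts to look and compute and a tool call to move; the robot and the scene stay as the last step left them, time stands still between calls to the robot, and variables do not carry over. Pictures are saved under pics/ and viewed, and the job is handed in when it is done.

Besides the shell and the picture viewer there is one more tool, called after "Request:" as name(argument=value, ...) on one line, values as JSON. apply_moves: Moves the arm, as the interface text tells. Its arguments: {"type":"object","properties":{"moves":{"type":"array"},"newtons":{"type":"number"}},"required":["moves"]}

```bash
mkdir -p pics; cat > h.py <<'E'
import numpy as np, cv2
from rig import manip, imaging, workorder
def grab(n,tag):
    d=imaging.get_image(n); cv2.imwrite(f'pics/{tag}.png',d['image'][:,:,::-1]); np.savez(f'pics/{tag}.npz',**d); return d
def cloud(d):
    h,w=d['range_z'].shape; v,u=np.mgrid[0:h,0:w]
    K=np.array([[d['fx'],0,d['cx']],[0,d['fy'],d['cy']],[0,0,1.]])
    p=cv2.undistortPoints(np.stack([u,v],-1).reshape(-1,1,2).astype(float),K,np.array([float(d['k1']),0,0,0])).reshape(h,w,2)
    z=d['range_z']; c=np.dstack([p[...,0]*z,p[...,1]*z,z])
    return (c-np.array(d['t']))@np.array(d['R'])
E
python3 - <<'E'
from h import *
for n in('scene','top','wrist'):
    grab(n,n+'0')
print(manip.get_state(),manip.pinch_z)
E
```

```text
{'clock': 0.15, 'qpos': array([-1.29699336e+00,  2.76477276e-01,  1.50585230e+00,  1.37442692e-05,
        1.36068995e+00, -1.21045029e-01]), 'qd': array([ 0.00112424, -0.00326028, -0.00603003, -0.00100619,  0.00037043,
       -0.00084868]), 'effort': array([ 1.62348057e-03, -4.17144585e+01, -2.46032792e+01,  4.09940276e-05,
        7.49415572e-03,  1.72762992e-05]), 'position': array([ 0.22105275, -0.53038594,  0.23061873]), 'ee_rot': array([-7.11865229e-04,  9.80575131e-01,  1.96142559e-01, -4.77378757e-05]), 'contact_force': array([-0.90469037, -0.37820874, -0.58795914]), 'moment': array([ 0.01799052, -0.01500367, -0.01194538]), 'width': 0.08546989539912525} 0.0187
```

View pics/top0.png

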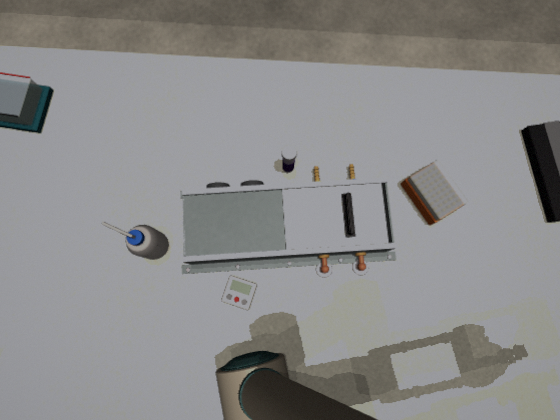

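View pics/scene0.png

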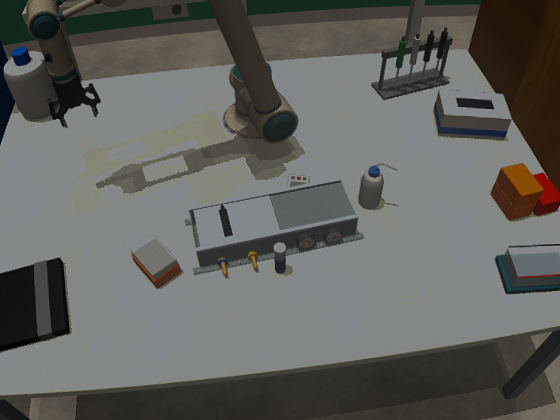

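The top view shows the box centred near (288,222), the pull at (349,214), the bottle at (145,240), the tube at (289,160), the timer at (239,292) and the tip box at (432,193). Next I'll measure their positions.

```bash
python3 - <<'E'
from h import *
d=dict(np.load('pics/top0.npz')); P=cloud(d); im=d['image'].astype(int)
for u,v in [(349,200),(349,214),(349,230),(320,215),(230,220),(289,160),(145,240),(432,193),(239,292),(140,100)]:
    print((u,v),P[v,u].round(4),im[v,u])
dark=(im.sum(2)<150)&(P[...,2]>.085)&(P[...,2]<.12)
dark[:, :300]=0; dark[:, 400:]=0; dark[260:]=0
q=P[dark]; print(len(q),np.median(q,0), cv2.minAreaRect(q[:,:2].astype(np.float32)*1000))
# channel/box: points z .06-.09 region
m=(P[...,2]>.055)&(P[...,2]<.09); m[:, :170]=0; m[:,396:]=0; m[:170]=0;m[275:]=0
n,l,s,c=cv2.connectedComponentsWithStats(m.astype(np.uint8)); k=1+np.argmax(s[1:,4])
q=P[l==k]; print(len(q)); r=cv2.minAreaRect(q[:,:2].astype(np.float32)*1000); print(r)
w=(im.min(2)>140)&(abs(P[...,2]-.076)<.006)&(l==k); q=P[w];print(len(q),cv2.minAreaRect(q[:,:2].astype(np.float32)*1000),np.median(q[:,2]))
# objects
for nme,(a,b,c0,e) in dict(tip=(395,470,155,230),bot=(100,172,220,268),tube=(275,303,140,180),timer=(215,262,272,312)).items():
    s=P[c0:e,a:b].reshape(-1,3); s=s[s[:,2]>.012]; print(nme,s.min(0).round(3),s.max(0).round(3))
E
```

```text
(349, 200) [ 0.5581 -0.128   0.1   ] [43 41 39]
(349, 214) [ 0.5261 -0.1278  0.1048] [46 44 42]
(349, 230) [ 0.4924 -0.1294  0.0996] [22 21 19]
(320, 215) [ 0.5264 -0.0688  0.0764] [158 158 163]
(230, 220) [0.5043 0.1287 0.0753] [119 125 123]
(289, 160) [0.6403 0.0062 0.1037] [55 52 51]
(145, 240) [0.4437 0.2917 0.1279] [149 150 143]
(432, 193) [ 0.5921 -0.3193  0.0708] [134 134 135]
(239, 292) [0.3505 0.1025 0.0183] [144 149 142]
(140, 100) [8.152e-01 3.919e-01 2.000e-04] [154 154 159]
240 [ 0.52806199 -0.12805204  0.10128247] ((529.1567993164062, -129.2849884033203), (88.25167083740234, 10.873320579528809), 6.877525329589844)
15008
((523.3502197265625, 5.27520751953125), (179.65904235839844, 460.81744384765625), 6.8227763175964355)
6732 ((514.6615600585938, 4.3845367431640625), (160.13539123535156, 460.6993713378906), 6.737562656402588) 0.0771324257630498
tip [ 0.349 -0.4    0.012] [0.672 0.017 0.936]
bot [0.349 0.017 0.012] [0.479 0.37  0.936]
tube [ 0.349 -0.008  0.013] [0.674 0.025 0.936]
timer [0.314 0.017 0.012] [0.386 0.142 0.936]
```

Request:
apply_moves(moves=[0, 0, 0, 0, 0, 0, 0.092, 0, 0, 0, 0, 0, 0, 0.092, 0, 0, 0, 0, 0, 0, 0.092, 0, 0.028, -0.025, 0, 0, 0, 0, 0, 0.028, -0.025, 0, 0, 0, 0, 0, 0.028, -0.025, 0, 0, 0, 0, 0, 0.028, -0.025, 0, 0, 0, 0, 0, 0.028, -0.025, 0, 0, 0, 0])

```text
clock: 0.82
position: [0.3458, -0.393, 0.2264]
ee_rot: [-0.001, 0.999, 0.045, -0.003]
contact_force: [0.8, -0.5, 0.2]
width: 0.0002
```

```bash
cat >> h.py <<'E'
from scipy.spatial.transform import Rotation as Ro
YAW=np.deg2rad(6.8); C=np.array([.5147,.0044])
X=np.array([np.cos(YAW),np.sin(YAW)]);Y=np.array([-X[1],X[0]])
def rot(s): return Ro.from_quat(np.roll(s['ee_rot'],-1))
def info(tb=None,z=None):
    s=manip.get_state(); p=s['position']; R=rot(s).as_matrix()
    r=p[:2]-C
    print('t',s['clock'],'p',p.round(4),'box',(r@X).round(4),(r@Y).round(4),'F',s['contact_force'].round(1),'w',round(s['width'],4))
    print('tool yaw',np.rad2deg(np.arctan2(R[1,0],R[0,0])).round(2),'z',R[:,2].round(3))
    Rd=np.column_stack([np.r_[X,0],np.r_[X[1],-X[0],0],[0,0,-1]])
    print('rotvec to go',Ro.from_matrix(R.T@Rd).as_rotvec().round(4))
    if tb is not None:
        w=np.r_[C+tb[0]*X+tb[1]*Y,z]; print('tool delta',(R.T@(w-p)).round(4))
E
python3 -c "
from h import *
info((-.001,-.18),.231)"
```

```text
t 0.8167 p [ 0.3458 -0.393   0.2264] box -0.2148 -0.3746 F [ 0.8 -0.5  0.2] w 0.0002
tool yaw 5.2 z [-0.005  0.003 -1.   ]
rotvec to go [-0.0031  0.0049 -0.0279]
tool delta [ 0.2082 -0.2005 -0.005 ]
```

Request:
apply_moves(moves=[0, 0.03, -0.029, 0, 0, 0.005, -0.028, 0, 0.03, -0.029, 0, 0, 0, 0, 0, 0.03, -0.029, 0, 0, 0, 0, 0, 0.03, -0.029, 0, 0, 0, 0, 0, 0.03, -0.029, 0, 0, 0, 0, 0, 0.03, -0.029, 0, 0, 0, 0, 0, 0.025, -0.025, 0, 0, 0, 0, 0, 0, 0, 0.02, 0, 0, 0])

```text
clock: 1.48
position: [0.5321, -0.1635, 0.2086]
ee_rot: [-0.002, 0.998, 0.062, 0.005]
contact_force: [0.6, -0.5, 0.3]
width: -0.0
```

```bash
python3 -c "
from h import *
info((-.001,-.18),.083)
grab('wrist','w1')"
```

```text
t 1.4833 p [ 0.5321 -0.1635  0.2086] box -0.0026 -0.1687 F [ 0.6 -0.5  0.3] w -0.0
tool yaw 7.07 z [ 0.009  0.004 -1.   ]
rotvec to go [-0.0032 -0.0097  0.0048]
tool delta [0.0003 0.0117 0.1256]
```

View pics/w1.png

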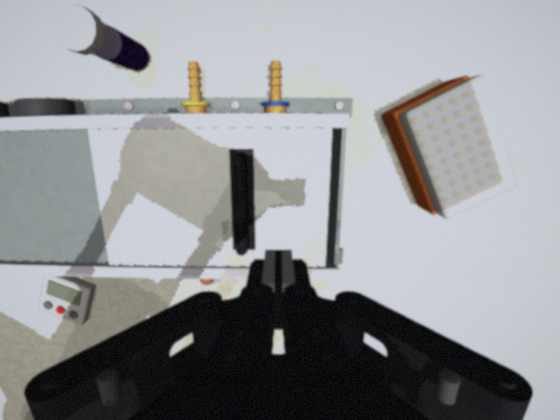

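The wrist view shows the pull at (242,200), right ahead-left of the closed fingers. The yellow pipe collar is at (195,105) and the blue one at (275,105), so gas should be in the left place. I'll descend to the right of the pull.

Request:
apply_moves(moves=[0, 0, 0.012, 0.02, -0.003, -0.01, 0.005, 0, 0, 0, 0.025, 0, 0, 0, 0, 0, 0, 0.025, 0, 0, 0, 0, 0, 0, 0.025, 0, 0, 0, 0, 0, 0, 0.02, 0, 0, 0, 0, 0, 0, 0.005, 0, 0, 0, 0, 0, 0, 0, 0, 0, 0, 0, 0, 0, 0, 0, 0, 0])

```text
clock: 2.2
position: [0.5221, -0.1773, 0.0766]
ee_rot: [-0.002, 0.998, 0.06, -0.011]
contact_force: [-0.4, -0.3, 0.2]
width: -0.0001
```

```bash
python3 -c "
from h import *
info((-.001,-.18),.084)
grab('wrist','w2')"
```

```text
t 2.2 p [ 0.5221 -0.1773  0.0766] box -0.0142 -0.1813 F [-0.4 -0.3  0.2] w -0.0001
tool yaw 6.84 z [-0.023  0.003 -1.   ]
rotvec to go [-0.0055  0.0226  0.0006]
tool delta [ 0.013  -0.0014 -0.0077]
```

View pics/w2.png

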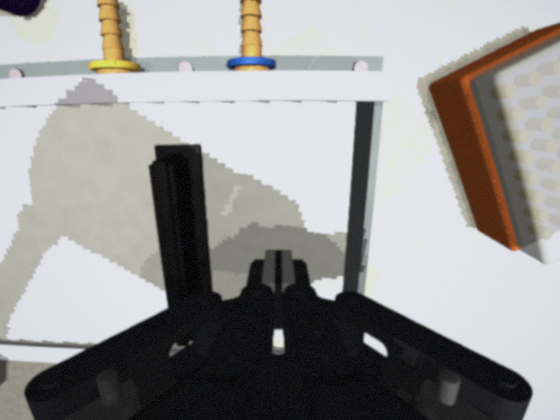

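The tip stands right of the pull (pull at about (180,220), fingers at (278,260)), but it is too low. I'll raise it and straighten it before pushing.

Request:
apply_moves(moves=[0, 0.013, 0, -0.01, 0, 0.015, 0, 0, 0, 0, 0, 0, 0, 0, 0, 0, -0.008, 0, 0, 0, 0, 0, 0, -0.008, 0, 0, 0, 0, 0, 0, -0.008, 0, 0, 0, 0, 0, 0, -0.008, 0, 0, 0, 0, 0, 0, -0.008, 0, 0, 0, 0, 0, 0, -0.008, 0, 0, 0, 0])

```text
clock: 2.92
position: [0.5314, -0.129, 0.0926]
ee_rot: [0.003, 0.998, 0.059, 0.001]
contact_force: [1.0, -3.9, -1.4]
width: 0.0002
```

```bash
python3 -c "
from h import *
info((-.001,.075),.086)"
```

```text
t 2.9167 p [ 0.5314 -0.129   0.0926] box 0.0008 -0.1344 F [ 1.  -3.9 -1.4] w 0.0002
tool yaw 6.8 z [ 0.002 -0.005 -1.   ]
rotvec to go [ 0.0053 -0.001  -0.    ]
tool delta [-0.0018 -0.2095  0.0055]
```

Request:
apply_moves(moves=[0, 0, -0.012, 0.005, 0, 0, 0, 0, 0, -0.014, 0, 0, 0, 0, 0, 0, -0.014, 0, 0, 0, 0, 0, 0, -0.014, 0, 0, 0, 0, 0, 0, -0.014, 0, 0, 0, 0, 0, 0, -0.014, 0, 0, 0, 0, 0, 0, -0.014, 0, 0, 0, 0, 0, 0, -0.014, 0, 0, 0, 0])

```text
clock: 3.58
position: [0.5192, -0.0179, 0.0884]
ee_rot: [0.01, 0.998, 0.062, 0.004]
contact_force: [0.5, -3.7, 1.7]
width: -0.0002
```

```bash
python3 -c "
from h import *
info((-.001,.075),.087)
grab('top','t3')"
```

```text
t 3.5833 p [ 0.5192 -0.0179  0.0884] box 0.0019 -0.0227 F [ 0.5 -3.7  1.7] w -0.0002
tool yaw 7.08 z [ 0.009 -0.02  -1.   ]
rotvec to go [ 0.0213 -0.0068  0.0049]
tool delta [-0.0024 -0.0977 -0.0007]
```

View pics/t3.png

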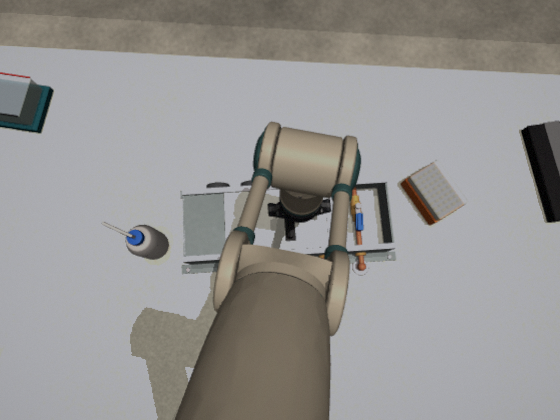

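The cover is following the push, and the blue lever is showing at (360,222). I'll keep pushing.

Request:
apply_moves(moves=[0, -0.002, -0.014, 0, 0.015, -0.005, 0.004, 0, 0, -0.014, 0, 0.003, 0, 0, 0, 0, -0.014, 0, 0.003, 0, 0, 0, 0, -0.014, 0, 0.003, 0, 0, 0, 0, -0.014, 0, 0.003, 0, 0, 0, 0, -0.01, 0, 0, 0, 0, 0, 0, -0.006, 0, 0, 0, 0, 0, 0, -0.005, 0, 0, 0, 0])

```text
clock: 4.3
position: [0.5082, 0.06, 0.0886]
ee_rot: [0.017, 0.997, 0.071, 0.003]
contact_force: [3.2, -17.1, 0.8]
width: -0.0001
```

```bash
python3 -c "
from h import *
info((-.001,.075),.087)"
```

```text
t 4.3 p [0.5082 0.06   0.0886] box 0.0001 0.056 F [  3.2 -17.1   0.8] w -0.0001
tool yaw 8.1 z [ 0.008 -0.034 -0.999]
rotvec to go [ 0.0346 -0.0039  0.0227]
tool delta [-0.0007 -0.0191  0.0009]
```

Request:
apply_moves(moves=[0, 0, -0.002, 0, 0, 0, 0, 0, 0, -0.001, 0, 0, 0, 0, 0, 0, 0.015, -0.005, -0.015, 0, 0.01, 0, 0, 0.01, -0.03, 0, 0, 0.01, 0, 0, 0.02, -0.03, 0, 0, 0, 0, 0, 0.03, -0.03, 0, 0, 0, 0, 0, 0.03, -0.01, 0, 0, 0, 0, 0, 0.02, 0, 0, 0, 0])

```text
clock: 4.97
position: [0.5175, -0.0585, 0.2027]
ee_rot: [0.026, 0.998, 0.064, -0.003]
contact_force: [1.1, -0.5, -1.9]
width: -0.0002
```

```bash
python3 -c "
from h import *
info((-.001,-.12),.2)
grab('wrist','w4');d=grab('top','t4');d=grab('scene','s4')"
```

```text
t 4.9667 p [ 0.5175 -0.0585  0.2027] box -0.0047 -0.0627 F [ 1.1 -0.5 -1.9] w -0.0002
tool yaw 7.27 z [-0.003 -0.053 -0.999]
rotvec to go [0.0519 0.0093 0.0085]
tool delta [0.0032 0.0571 0.0056]
```

View pics/w4.png

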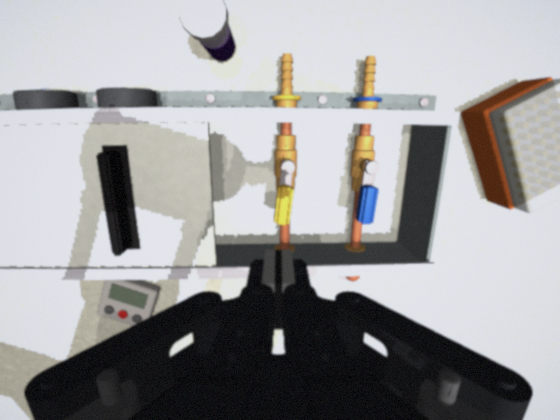

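View pics/t4.png

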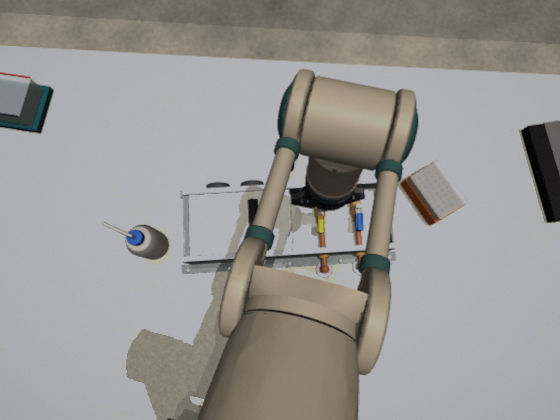

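View pics/s4.png

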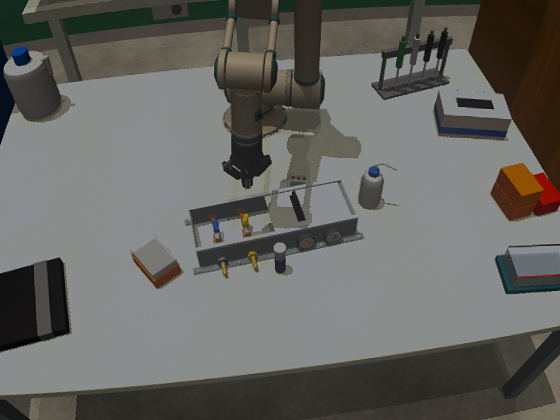

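The wrist view shows the cover over the deck, with its edge at column 212. The yellow lever is at (284,195) in the left place and the blue lever at (367,200). I'll measure all of these.

```bash
python3 - <<'E'
from h import *
for t in('w4','t4'):
    d=dict(np.load(f'pics/{t}.npz')); P=cloud(d); im=d['image']
    hsv=cv2.cvtColor(im,cv2.COLOR_RGB2HSV).astype(int)
    B=np.dstack([(P[...,:2]-C)@X,(P[...,:2]-C)@Y,P[...,2]])
    ok=(abs(B[...,0])<.07)&(B[...,1]>-.23)&(B[...,1]<.0)&(P[...,2]>.046)&(P[...,2]<.066)
    for n,lo,hi in(('yel',24,36),('blu',100,125)):
        m=ok&(hsv[...,0]>=lo)&(hsv[...,0]<=hi)&(hsv[...,1]>140); q=B[m]
        if len(q)>5: print(t,n,len(q),np.median(q,0).round(4),q.min(0).round(3),q.max(0).round(3),cv2.minAreaRect(q[:,:2].astype(np.float32)*1000))
    m=(im.astype(int).sum(2)<150)&(P[...,2]>.096)&(P[...,2]<.108)&(abs(B[...,0])<.06)&(B[...,1]>.02)&(B[...,1]<.13); q=B[m];print('pull',len(q),np.median(q,0),q.min(0),q.max(0))
    if t=='w4':
        for v in(150,180,220): print('edge',[ (u,B[v,u].round(3)) for u in(205,210,213,218)])
        for uv in((288,170),(369,172)):print(B[uv[1],uv[0]].round(3))
E
```

```text
w4 yel 408 [-0.0161 -0.0746  0.0597] [-0.033 -0.083  0.054] [ 0.005 -0.067  0.062] ((-14.054420471191406, -74.42342376708984), (13.988102912902832, 38.47385025024414), 83.62385559082031)
w4 blu 566 [-0.0126 -0.1591  0.0595] [-0.032 -0.169  0.05 ] [ 0.006 -0.152  0.062] ((-13.171749114990234, -160.9668731689453), (15.329204559326172, 37.61198043823242), 86.69776916503906)
pull 1242 [0.00332138 0.07226607 0.10140314] [-0.04447143  0.06869454  0.09600596] [0.04338962 0.07857417 0.10454626]
edge [(205, array([ 0.042, -0.004,  0.076])), (210, array([0.035, 0.005, 0.001])), (213, array([0.036, 0.001, 0.003])), (218, array([ 0.036, -0.005,  0.003]))]
edge [(205, array([ 0.015, -0.002,  0.076])), (210, array([ 0.015, -0.007,  0.076])), (213, array([0.002, 0.003, 0.004])), (218, array([ 0.001, -0.003,  0.003]))]
edge [(205, array([-0.022, -0.   ,  0.077])), (210, array([-0.022, -0.005,  0.077])), (213, array([-0.023, -0.007,  0.076])), (218, array([-0.047, -0.001,  0.005]))]
[ 0.021 -0.079  0.052]
[ 0.019 -0.161  0.054]
t4 yel 86 [-0.0167 -0.0755  0.06  ] [-0.033 -0.085  0.055] [ 0.003 -0.069  0.064] ((-14.488580703735352, -76.6801986694336), (14.019390106201172, 36.88123321533203), 84.66249084472656)
t4 blu 114 [-0.0137 -0.1619  0.06  ] [-0.032 -0.171  0.055] [ 0.005 -0.154  0.065] ((-13.046913146972656, -162.613037109375), (14.106428146362305, 37.1054573059082), 83.96006774902344)
pull 103 [0.01790702 0.0745621  0.10191909] [-0.01431125  0.06897872  0.09692238] [0.04302374 0.07903658 0.1062445 ]
```

The pull moved 208 mm and the cover's edge is at box y ≈ -7 mm, where about -8 mm is expected at the stop. That counts as fully open. The sleeves sit at y ≈ -75 mm (gas) and -161 mm (air). I'll straighten the tool and go between the levers.

Request:
apply_moves(moves=[0, -0.004, 0.027, 0, 0.052, 0.009, 0.008, 0, -0.004, 0.027, 0, 0, 0, 0, 0, 0, 0, 0.02, 0, 0, 0, 0, 0, 0, 0.02, 0, 0, 0, 0, 0, 0, 0.02, 0, 0, 0, 0, 0, 0, 0.02, 0, 0, 0, 0, 0, 0, 0, 0, 0, 0, 0, 0, 0, 0, 0, 0, 0])

```text
clock: 5.78
position: [0.5089, -0.1005, 0.1148]
ee_rot: [-0.01, 0.998, 0.061, -0.007]
contact_force: [0.2, 0.6, -0.6]
width: 0.0003
```

```bash
python3 -c "
from h import *
info((-.013,-.118),.048)
grab('wrist','w5')"
```

```text
t 5.7833 p [ 0.5089 -0.1005  0.1148] box -0.0182 -0.1035 F [ 0.2  0.6 -0.6] w 0.0003
tool yaw 6.97 z [-0.016  0.019 -1.   ]
rotvec to go [-0.0204  0.0133  0.0028]
tool delta [0.006  0.0159 0.0664]
```

View pics/w5.png

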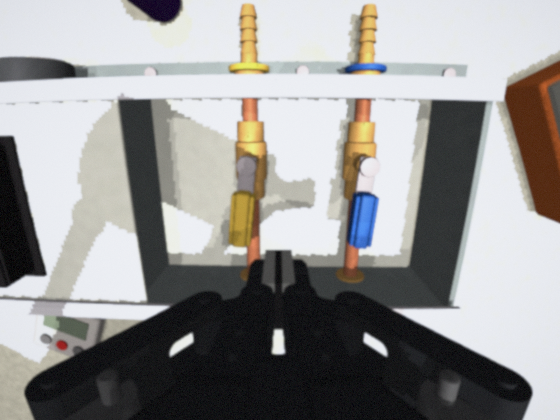

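The fingers (column 278) are nearer the yellow lever (242,220) than the blue one (360,220). I'll centre them in the gap first and descend partway.

Request:
apply_moves(moves=[0, 0.004, 0.014, 0, -0.018, 0.012, 0, 0, 0, 0, 0, 0, 0, 0, 0, 0, 0, 0.01, 0, 0, 0, 0, 0, 0, 0.01, 0, 0, 0, 0, 0, 0, 0.01, 0, 0, 0, 0, 0, 0, 0.01, 0, 0, 0, 0, 0, 0, 0, 0, 0, 0, 0, 0, 0, 0, 0, 0, 0])

```text
clock: 6.5
position: [0.5197, -0.1159, 0.0782]
ee_rot: [0.002, 0.998, 0.061, 0.005]
contact_force: [0.6, -0.3, -1.2]
width: -0.0002
```

```bash
python3 -c "
from h import *
info((-.013,-.118),.049)"
```

```text
t 6.5 p [ 0.5197 -0.1159  0.0782] box -0.0092 -0.1201 F [ 0.6 -0.3 -1.2] w -0.0002
tool yaw 7.02 z [ 0.011 -0.003 -1.   ]
rotvec to go [ 0.0044 -0.0107  0.0038]
tool delta [-0.0041 -0.0022  0.0291]
```

Request:
apply_moves(moves=[0, -0.004, -0.001, 0.008, 0.003, -0.008, 0.002, 0, 0, 0, 0.008, 0, 0, 0, 0, 0, 0, 0.008, 0, 0, 0, 0, 0, 0, 0.005, 0, 0, 0, 0, 0, 0, 0, 0, 0, 0, 0, 0, 0, 0, 0, 0, 0, 0, 0, 0, 0, 0, 0, 0, 0, 0, 0, 0, 0, 0, 0])

```text
clock: 7.17
position: [0.5159, -0.1156, 0.0466]
ee_rot: [0.001, 0.998, 0.06, 0.001]
contact_force: [-0.0, 0.8, -0.0]
width: -0.0001
```

```bash
python3 -c "
from h import *
info((-.016,-.099),.049)"
```

```text
t 7.1667 p [ 0.5159 -0.1156  0.0466] box -0.013 -0.1193 F [-0.   0.8 -0. ] w -0.0001
tool yaw 6.88 z [ 0.003 -0.001 -1.   ]
rotvec to go [ 0.0014 -0.0025  0.0015]
tool delta [-0.0029 -0.0203 -0.0024]
```

Request:
apply_moves(moves=[0, -0.001, -0.006, 0, 0, 0, 0, 0, -0.001, -0.006, 0, 0, 0, 0, 0, -0.001, -0.006, 0, 0, 0, 0, 0, -0.001, -0.006, 0, 0, 0, 0, 0, -0.001, -0.006, 0, 0, 0, 0, 0, 0, -0.006, 0, 0, 0, 0, 0, 0, -0.004, 0, 0, 0, 0, 0, 0, 0, 0, 0, 0, 0])

```text
clock: 7.83
position: [0.5082, -0.0758, 0.0488]
ee_rot: [0.005, 0.998, 0.061, 0.005]
contact_force: [-0.7, -2.4, 0.2]
width: -0.0003
```

```bash
python3 -c "
from h import *
info((-.0187,-.0723),.047)
grab('wrist','w6')"
```

```text
t 7.8333 p [ 0.5082 -0.0758  0.0488] box -0.016 -0.0789 F [-0.7 -2.4  0.2] w -0.0003
tool yaw 7.04 z [ 0.011 -0.009 -1.   ]
rotvec to go [ 0.0101 -0.0095  0.0042]
tool delta [-0.0027 -0.0066  0.0017]
```

View pics/w6.png

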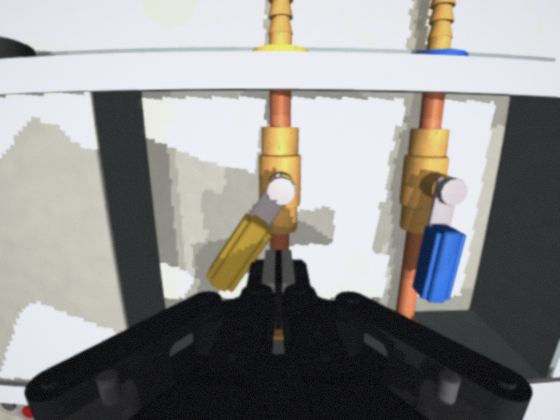

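The yellow lever has turned to about 35° (sleeve at (240,252)) and the finger at (278,262) is on its right side. Blue is untouched. I'll continue along the arc.

Request:
apply_moves(moves=[0, -0.002, -0.006, 0.001, 0.008, -0.008, 0.003, 0, 0.001, -0.007, 0, 0, 0, 0, 0, 0.004, -0.006, 0, 0, 0, 0, 0, 0.005, -0.006, 0, 0, 0, 0, 0, 0.006, -0.004, 0, 0, 0, 0, 0, 0.006, -0.003, 0, 0, 0, 0, 0, 0.004, -0.002, 0, 0, 0, 0, 0, 0, 0, 0, 0, 0, 0])

```text
clock: 8.55
position: [0.5247, -0.0344, 0.0459]
ee_rot: [-0.001, 0.998, 0.06, -0.005]
contact_force: [-0.3, -0.4, 0.2]
width: -0.0001
```

```bash
python3 -c "
from h import *
info((.006,-.044),.047)
grab('wrist','w7')"
```

```text
t 8.55 p [ 0.5247 -0.0344  0.0459] box 0.0054 -0.0397 F [-0.3 -0.4  0.2] w -0.0001
tool yaw 6.84 z [-0.011  0.001 -1.   ]
rotvec to go [-0.0025  0.0107  0.0006]
tool delta [ 0.0006  0.0043 -0.0011]
```

View pics/w7.png

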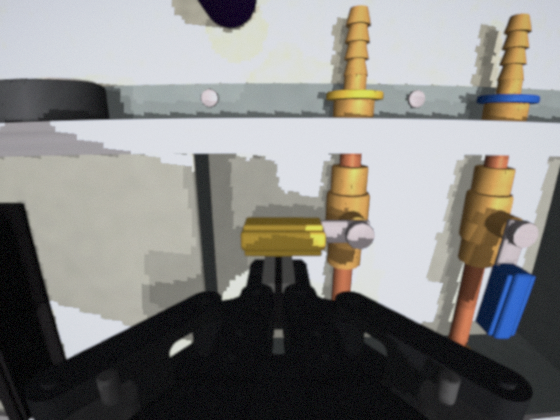

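The yellow lever at (285,236) is nearly square across its pipe. I'll push +x gently onto the stop.

Request:
apply_moves(moves=[0, 0.004, 0.001, 0, 0, 0.008, 0, 0, 0.004, 0, 0, 0, 0, 0, 0, 0.004, 0, 0, 0, 0, 0, 0, 0.004, 0, 0, 0, 0, 0, 0, 0.004, 0, 0, 0, 0, 0, 0, 0.004, 0, 0, 0, 0, 0, 0, 0.004, 0, 0, 0, 0, 0, 0, 0.004, 0, 0, 0, 0, 0])

```text
clock: 9.27
position: [0.5239, -0.0319, 0.0428]
ee_rot: [-0.004, 0.997, 0.062, -0.035]
contact_force: [-8.7, -3.7, 6.5]
width: 0.0001
```

```bash
python3 -c "
from h import *
info((.006,-.044),.047)"
```

```text
t 9.2667 p [ 0.5239 -0.0319  0.0428] box 0.0049 -0.0371 F [-8.7 -3.7  6.5] w 0.0001
tool yaw 7.17 z [-0.07   0.003 -0.998]
rotvec to go [-0.0113  0.0697  0.006 ]
tool delta [ 0.0008  0.0068 -0.0044]
```

It's held at 9 N with no further motion, so the lever is at its stop. I'll back off and rise.

Request:
apply_moves(moves=[0, -0.006, 0, 0, 0, 0, 0, 0, -0.008, 0.001, -0.002, 0, 0.02, 0, 0, -0.004, 0.002, -0.01, 0, 0.02, 0, 0, 0, 0, -0.02, 0, 0.01, 0, 0, 0, 0, -0.025, 0, 0, 0, 0, 0, 0, -0.03, 0, 0, 0, 0, 0, 0.01, -0.03, 0, 0, 0, 0, 0, 0.02, -0.03, 0, 0, 0])

```text
clock: 9.93
position: [0.5093, -0.0637, 0.1925]
ee_rot: [-0.012, 0.998, 0.061, -0.01]
contact_force: [1.2, 0.1, -0.4]
width: 0.0002
```

```bash
cat > m.py <<'E'
from h import *
import sys
for t,c in((sys.argv[1],'wrist'),(sys.argv[2],'top')):
    d=grab(c,t); P=cloud(d); im=d['image']
    hsv=cv2.cvtColor(im,cv2.COLOR_RGB2HSV).astype(int)
    B=np.dstack([(P[...,:2]-C)@X,(P[...,:2]-C)@Y,P[...,2]])
    ok=(abs(B[...,0])<.07)&(B[...,1]>-.23)&(B[...,1]<.0)&(P[...,2]>.046)&(P[...,2]<.066)
    for n,lo,hi in(('yel',24,36),('blu',100,125)):
        m=ok&(hsv[...,0]>=lo)&(hsv[...,0]<=hi)&(hsv[...,1]>140); q=B[m]
        if len(q)>5: print(t,n,len(q),np.median(q,0).round(4),q.min(0).round(3),q.max(0).round(3),cv2.minAreaRect(q[:,:2].astype(np.float32)*1000))
    m=(im.astype(int).sum(2)<150)&(P[...,2]>.096)&(P[...,2]<.108)&(abs(B[...,0])<.06)&(B[...,1]>.02)&(B[...,1]<.13); q=B[m]
    if len(q): print('pull',len(q),np.median(q,0),q.min(0),q.max(0))
info()
E
python3 m.py w8 t8
```

```text
w8 yel 24 [ 0.0234 -0.0592  0.06  ] [ 0.019 -0.06   0.059] [ 0.027 -0.057  0.062] ((23.18236541748047, -59.005332946777344), (2.4003283977508545, 8.191549301147461), 80.51780700683594)
w8 blu 651 [-0.0127 -0.1594  0.0596] [-0.032 -0.169  0.051] [ 0.006 -0.153  0.062] ((-13.283029556274414, -160.8826904296875), (14.907611846923828, 37.91435623168945), 85.84386444091797)
pull 1245 [0.00188061 0.07205553 0.10134779] [-0.04482213  0.06873187  0.09600886] [0.04299809 0.0777564  0.1041775 ]
t8 blu 112 [-0.0135 -0.1622  0.06  ] [-0.032 -0.171  0.055] [ 0.005 -0.154  0.065] ((-13.53538703918457, -162.49453735351562), (14.611435890197754, 37.05131149291992), 83.03131866455078)
pull 181 [-0.00403701  0.0739727   0.10163839] [-0.04528195  0.06891105  0.09672122] [0.04163417 0.07891474 0.10602583]
t 10.0333 p [ 0.5143 -0.0681  0.1966] box -0.009 -0.0719 F [ 0.7 -0.2 -0.9] w 0.0003
tool yaw 6.84 z [-0.008  0.016 -1.   ]
rotvec to go [-0.0166  0.0059  0.0006]
```

View pics/w8.png

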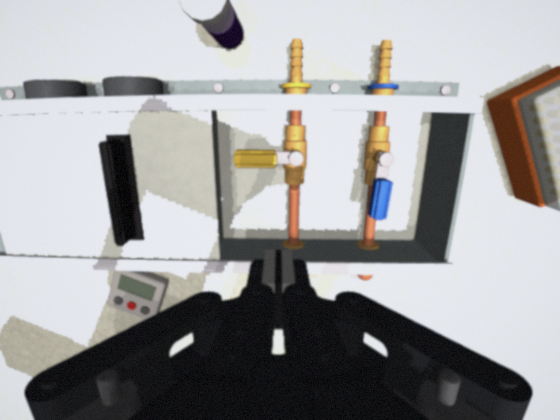

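View pics/t8.png

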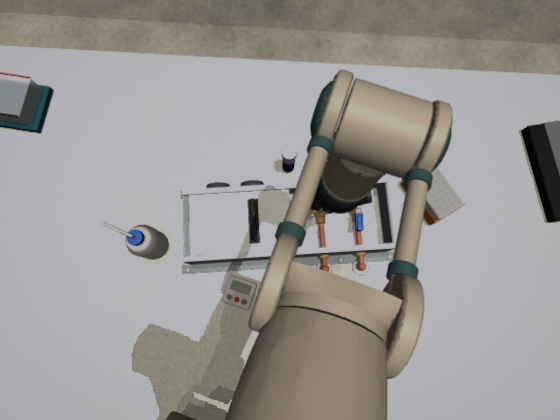

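The yellow sleeve at (256,159) looks square to its pipe, and everything else stands as before. The sleeve mask was poor, so I'll measure its angle again and check the objects.

```bash
python3 - <<'E'
from h import *
d=dict(np.load('pics/w8.npz'));P=cloud(d);hsv=cv2.cvtColor(d['image'],cv2.COLOR_RGB2HSV)
B=np.dstack([(P[...,:2]-C)@X,(P[...,:2]-C)@Y,P[...,2]])
m=(P[...,2]>.054)&(P[...,2]<.066); s=np.zeros_like(m); s[146:172,230:280]=1; m&=s
q=B[m];print(len(q),hsv[m].mean(0)); f=np.polyfit(q[:,1],q[:,0],1);print('angle off square deg',np.rad2deg(np.arctan(f[0])),q.mean(0),cv2.minAreaRect(q[:,:2].astype(np.float32)*1000))
# box yaw from yellow-independent: blue before/after same.  scene image difference
a=np.load('pics/s4.npz')['image'].astype(int); b=grab('scene','s8')['image'].astype(int)
P0=cloud(dict(np.load('pics/top0.npz')));P8=cloud(dict(np.load('pics/t8.npz')))
for n,(u0,u1,v0,v1) in dict(bottle=(100,172,220,268),tube=(278,300,145,175),timer=(218,260,274,312)).items():
    for Q in(P0,P8):
        r=Q[v0:v1,u0:u1].reshape(-1,3); r=r[(r[:,2]>.012)&(r[:,2]<.2)]; print(n,np.median(r,0).round(4),len(r))
E
```

```text
727 [ 22.17193948 159.2173315  176.03163686]
angle off square deg -0.062186496559158616 [ 0.02397666 -0.04131341  0.059489  ] ((23.65996742248535, -41.139015197753906), (15.620104789733887, 38.10139846801758), 0.2134069800376892)
bottle [0.4432 0.2964 0.1158] 1211
bottle [0.4434 0.2963 0.1154] 1212
tube [0.6493 0.0084 0.1063] 327
tube [0.6493 0.0085 0.1065] 327
timer [0.3497 0.1036 0.0167] 797
timer [0.3496 0.1036 0.0168] 798
```

View pics/s8.png

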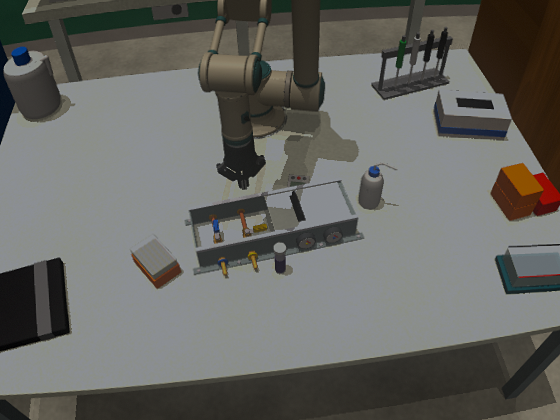

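The lever is square to within 0.1° and the objects haven't moved. In the scene view the gripper is clear above the box. I'll settle the arm and hand the job in.

Request:
apply_moves(moves=[0, 0, 0, -0.02, 0, 0, 0, 0, 0, 0, -0.01, 0, 0, 0, 0, 0, 0, 0, 0, 0, 0, 0, 0, 0, 0, 0, 0, 0, 0, 0, 0, 0, 0, 0, 0, 0, 0, 0, 0, 0, 0, 0, 0, 0, 0, 0, 0, 0, 0, 0, 0, 0, 0, 0, 0, 0])

```text
clock: 10.75
position: [0.5087, -0.0636, 0.219]
ee_rot: [-0.013, 0.998, 0.059, -0.01]
contact_force: [-0.8, 0.3, 0.3]
width: 0.0001
```

```bash
python3 -c "
from h import *
info()
print(workorder.sign_off())"
```

```text
t 10.75 p [ 0.5087 -0.0636  0.219 ] box -0.014 -0.0668 F [-0.8  0.3  0.3] w 0.0001
tool yaw 6.84 z [-0.021  0.025 -0.999]
rotvec to go [-0.0276  0.0177  0.0004]
the job is handed in; nothing more can be done
None
```

The gas is shut off and the job is handed in, at 10.75 s on the robot's clock. With the fingers closed, I pushed the cover by its pull to the stop, then pushed the yellow lever round to its stop. The sign-off itself reports no verdict.

My last checks:
- **Cover:** the pull moved about 208 mm to box y ≈ +73 mm. The cover's edge stands at about -7 mm, where the stop puts it at -8 mm. The push ended at 17 N against the stop.
- **Gas lever:** it measures within about 0.1° of square across its pipe, and held at about 9 N against its stop.
- **Air lever:** its sleeve measured the same to within 1 mm before and after the gas lever was turned.
- **Other things on the bench:** the bottle, tube and timer are within 1 mm of where they started. I checked the tip box only by eye, since the arm partly hid it from above. It looks unmoved.
- **Arm:** it finished about 22 cm above the bench with no contact force beyond noise (under 1 N).

No check failed. One colour mask for the yellow sleeve caught too few points, so I measured that angle again from the depth image.

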